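# Put the lids back on the canister set

## Robot

A 6-joint arm with a two-finger parallel gripper is mounted at the origin on a cart in front of the work surface, level with it; the furniture and walls round the work are solid. World frame = base frame: x ahead of the robot, y to its left, z up, the work surface at z = 0. Lengths are in m, angles in rad, forces in N, time in s.
With the tool pointing down it reaches from about 0.35 to 0.775 m from the base axis. Payload 5.5 kg.
Tool frame: the origin (TCP) lies between the finger pads; the fingertips stand 19 mm ahead of it and the grasp point (between the pads) is the TCP; z points along the fingers, x is the direction in which the jaws open and shut, and the axes are right-handed (so a half turn about z gives the same grasp; the last joint's range is limited). The gripper opens to 85 mm and grips with 20 to 120 N. Pads are 22 mm wide; open, the fingers measure 114 mm over their backs; the gripper's body (76 mm by 85 mm) begins 54 mm behind the grasp point. The pads swing forward as they close: fully open they stand 13 mm farther back than shut.
Start: joints at [-1.43, 0.313, 0.046, 1.304, 0, 1.431], TCP at [0.159, -0.553, 0.25] pointing down, gripper open.
Joint ranges: [-2.76, 2.76], [-0.86, 1.69], [-1.03, 1.26], [-2.2, 2.34], [-1.47, 1.5], [-3.14, 3.14]. Speed limits (rad/s): [2.57, 2.57, 3.14, 3.14, 3.14, 3.14].

## Interface

Orientations are given as a unit quaternion [w, x, y, z].
In Python, from workcell import env gives the robot as it stands. The module is installed in compiled form; this text tells all that it offers.
- The arm moves only by the tool carry_out, never from a script. Its argument "steps" is a list of rows, each a list of 7 numbers: the gripper command: -1 is shut, 1 is fully open, values between are in proportion, then the shift along the tool's x, y, z in m, then the turn, a rotation vector about the tool's x, y, z in rad. A call has 1 to 20 rows; each row shifts and turns the commanded pose from where the row before left it, along the tool's axes as they then stand; what a row does not reach is not made up. A row lasts 1/8 s, in which the tool goes at most 62.5 mm and 10.7 degrees, less where a joint would pass 70% of its speed; a pose out of reach is approached as far as the arm can. A call with a gripper value outside its range is refused whole. The fingers move at their own pace and stop on an object; "grip_force" is the grip in N (left out, the last holds). Time passes only in rows, so rows that do not move let the fingers close. It gives the time, the measured TCP pose, the force and the opening at its end, in the units of the state.
- env.get_state(): the state, without advancing time (a new reading comes with each control period).
- env.read_camera(name): name is "side" or "top"; returns a dict with "color" (384x512x3 uint8, red, green, blue), "K" (3x3 intrinsics, pixels), "dist" ([k1, k2, p1, p2, k3] as OpenCV has them; the pictures are not rectified), "R" (3x3) and "t" (3): a world point X has camera coordinates R X + t. Camera axes: x right, y down, z forward; pixel columns grow to the right and rows downward; lengths in m; the calibration is good to about 2 mm. A picture is of the moment at which its call begins. There is no depth.
- env.hand_in(): hands the job in, once; it reports no verdict.
The state is a dict: "clock": time; "joint_pos": joint angles; "qvel": joint speeds; "tau": joint torques, N m; "tcp_pos": TCP position; "orientation": TCP orientation; "wrist_force": force on the tool from outside, world axes, zero at the start; "ft_torque": the same for the moment, N m; "finger_gap": finger opening in m.
Only numpy, scipy, OpenCV 4.12 (cv2) and the standard library are available. Lean on these libraries where they do the work, as an engineer would, in place of code of your own. Each camera call takes 0.05 s, during which the arm holds its last target. There are 200 camera calls.

## Task

The washed canisters are dry: take the stack of wooden lids apart and close every canister with the lid of its own size, fully home, so that its disc lies level on the rim. Set the lids down gently, without dropping them, leave the canisters standing where they are, and do not disturb the mug and the spice jar beside them.

Things in the scene. Friction and masses are not known exactly. Their poses are not given: they have to be found in the camera images.
- lid_1: largest wooden lid: disc 126 mm across, 7 thick; knob on top 21 across, 25 tall; below, a hollow tapering collar 27 deep, 96 across at the disc, 86 at its foot. Origin: centre of the collar's foot, z up; disc top 34 mm, knob top 59 mm above. About 160 g. Stands on a fixed black rubber trivet (140 mm across, 8 mm thick), at the foot of the stack.
- canister_1: largest white stoneware canister, round, empty, open on top: 120 mm across, 118 tall, mouth 108 across, wall 6; loose, about 900 g. Origin: centre of its underside, z up. It takes the largest lid: collar down in the mouth, disc on the rim; the lid's origin is then 91 mm above this one.
- lid_2: second largest wooden lid: disc 109 mm across, 7 thick; knob on top 21 across, 25 tall; below, a hollow tapering collar 27 deep, 79 across at the disc, 69 at its foot. Origin: centre of the collar's foot, z up; disc top 34 mm, knob top 59 mm above. About 120 g. Stands in the stack on lid_1's disc, that knob inside its collar, 34 mm higher; lifts straight off.
- canister_2: second largest white stoneware canister, round, empty, open on top: 103 mm across, 108 tall, mouth 91 across, wall 6; loose, about 720 g. Origin: centre of its underside, z up. It takes the second largest lid: collar down in the mouth, disc on the rim; the lid's origin is then 81 mm above this one.
- lid_3: second smallest wooden lid: disc 92 mm across, 7 thick; knob on top 21 across, 25 tall; below, a hollow tapering collar 27 deep, 62 across at the disc, 52 at its foot. Origin: centre of the collar's foot, z up; disc top 34 mm, knob top 59 mm above. About 90 g. Stands in the stack on lid_2's disc, that knob inside its collar, 34 mm higher; lifts straight off.
- canister_3: second smallest white stoneware canister, round, empty, open on top: 86 mm across, 98 tall, mouth 74 across, wall 6; loose, about 550 g. Origin: centre of its underside, z up. It takes the second smallest lid: collar down in the mouth, disc on the rim; the lid's origin is then 71 mm above this one.
- lid_4: smallest wooden lid: disc 75 mm across, 7 thick; knob on top 21 across, 25 tall; below, a hollow tapering collar 27 deep, 45 across at the disc, 35 at its foot. Origin: centre of the collar's foot, z up; disc top 34 mm, knob top 59 mm above. About 60 g. Stands in the stack on lid_3's disc, that knob inside its collar, 34 mm higher; lifts straight off.
- canister_4: smallest white stoneware canister, round, empty, open on top: 69 mm across, 88 tall, mouth 57 across, wall 6; loose, about 400 g. Origin: centre of its underside, z up. It takes the smallest lid: collar down in the mouth, disc on the rim; the lid's origin is then 61 mm above this one.
- enamel_mug: bystander at the right front: cream enamel mug with an orange rim, a spoon standing in it, 84x112 mm and 152 mm tall with the spoon, loose. Origin: centre of its underside.
- spice_jar: bystander at the left front: small spice jar with a red cap, 47 mm across, 97 mm tall, loose. Origin: centre of its underside.
Not all that is in view belongs to the job. Leave any purple look-alike of the canister_4 alone.

How it is judged:
At the end, for the whole second after the job is handed in: Each of the four lids is seated in the canister of its own size: centred within 8 mm, its disc on the rim within 3 mm of height, level within 0.08 rad; the canisters upright within 0.05 rad; all at rest and released (horizontal distance between lid_1 and canister_1 below 0.008 m and z of lid_1 in the frame of canister_1 between 0.088 and 0.094 m and angle between each of lid_1, lid_2, lid_3, lid_4's own z axis and vertical below 0.08 rad and angle between each of canister_1, canister_2, canister_3, canister_4's own z axis and vertical below 0.05 rad and linear speed of each of lid_1, canister_1, lid_2, canister_2, lid_3, canister_3, lid_4, canister_4 below 0.02 m/s and horizontal distance between lid_2 and canister_2 below 0.008 m and z of lid_2 in the frame of canister_2 between 0.078 and 0.084 m and horizontal distance between lid_3 and canister_3 below 0.008 m and z of lid_3 in the frame of canister_3 between 0.068 and 0.074 m and horizontal distance between lid_4 and canister_4 below 0.008 m and z of lid_4 in the frame of canister_4 between 0.058 and 0.064 m); the robot touches nothing.
It fails at once if a lid is dropped (falls freely from more than about 3 cm) ((linear speed of lid_1 above 0.8 m/s and contact force between the fingers and lid_1 below 0.05 N) or (linear speed of lid_2 above 0.8 m/s and contact force between the fingers and lid_2 below 0.05 N) or (linear speed of lid_3 above 0.8 m/s and contact force between the fingers and lid_3 below 0.05 N) or (linear speed of lid_4 above 0.8 m/s and contact force between the fingers and lid_4 below 0.05 N)).
It fails at once if a canister is knocked over or shoved more than 5 cm from where it stood ((angle between canister_1's own z axis and vertical above 0.35 rad or distance of canister_1 from where it was at the start of the episode above 0.05 m) or (angle between canister_2's own z axis and vertical above 0.35 rad or distance of canister_2 from where it was at the start of the episode above 0.05 m) or (angle between canister_3's own z axis and vertical above 0.35 rad or distance of canister_3 from where it was at the start of the episode above 0.05 m) or (angle between canister_4's own z axis and vertical above 0.35 rad or distance of canister_4 from where it was at the start of the episode above 0.05 m)).
It fails at once if the mug or the spice jar at the front of the table is moved more than 2 cm (distance of any of enamel_mug, spice_jar from where it was at the start of the episode above 0.02 m).
It also fails if it takes over 102 s, if anything falls off the work surface, if the arm or the gripper's body presses on something with over 40 N, if the wrist force passes 120 N, or if a joint passes its speed limit or range.

## Working session

There is one attempt and no reset: what is moved stays moved. The work goes in short steps, Python scripts to look and compute and a tool call to move; the robot and the scene stay as the last step left them, time stands still between calls to the robot, and variables do not carry over. Pictures are saved under pics/ and viewed, about 12 in all and at most 16, crops included, and the job is handed in when it is done.

Besides the shell and the picture viewer there is one more tool, called after "Request:" by a JSON object that holds its "fn" and its "kwargs". carry_out: Moves the arm, as the interface text tells. Its arguments: {"type":"object","properties":{"steps":{"type":"array","items":{"type":"array","items":{"type":"number"}}},"grip_force":{"type":"number"}},"required":["steps"]}

```bash
mkdir -p pics
cat > h.py <<'E'
import numpy as np, cv2
from workcell import env
def ray(c,uv):
    p=cv2.undistortPoints(np.array([[uv]],float),np.array(c['K'],float),np.array(c['dist'],float))[0,0]
    R=np.array(c['R']);o=-R.T@np.array(c['t']);return o,R.T@np.array([p[0],p[1],1.])
def onz(c,uv,z):
    o,d=ray(c,uv);return o+d*(z-o[2])/d[2]
def proj(c,X):
    return cv2.projectPoints(np.array(X,float).reshape(-1,1,3),cv2.Rodrigues(np.array(c['R'],float))[0],np.array(c['t'],float),np.array(c['K'],float),np.array(c['dist'],float))[0][:,0]
def shot(n,f):
    c=env.read_camera(n);cv2.imwrite('pics/'+f,c['color'][:,:,::-1]);return c
E
python3 - <<'E'
from h import *
import pickle
s=env.get_state();print(s['tcp_pos'],s['orientation'],s['finger_gap'],s['clock'])
d={}
for n in('top','side'):
    c=shot(n,n+'0.png');d[n]=c
    print(n,-np.array(c['R']).T@c['t'],np.array(c['R'])[2])
pickle.dump(d,open('d0.pkl','wb'))
E
```

```text
[ 0.15926676 -0.55199642  0.24941335] [-6.54610918e-04  7.99097163e-01 -6.01201196e-01 -6.45821701e-04] 0.08562943057781876 0.0
top [ 0.48803728 -0.01861637  1.27361027] [ 0.05101168  0.02919523 -0.99827123]
side [0.22592492 0.79227236 1.05032115] [ 0.26092149 -0.61006841 -0.74815541]
```

View pics/top0.png

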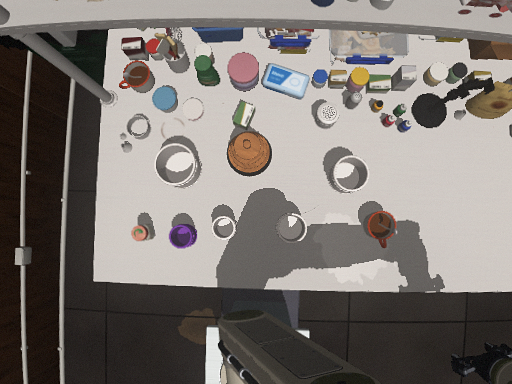

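View pics/side0.png

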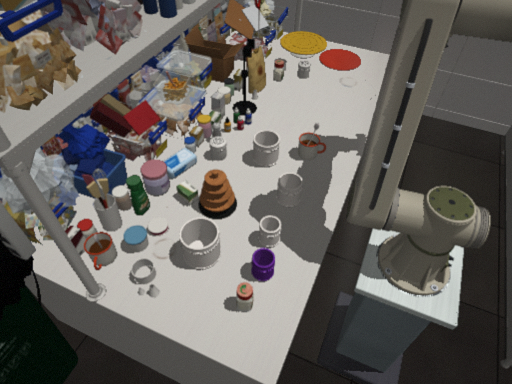

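```bash
cat > m.py <<'E'
from h import *
import pickle
d=pickle.load(open('d0.pkl','rb'));c=d['top'];g=cv2.cvtColor(c['color'],cv2.COLOR_RGB2GRAY)
S=4
cr=[]
for n,uv,z,D in (('c1',(176,165),.118,.120),('c2',(350,174),.108,.103),('c3',(291,227),.098,.086),('c4',(223,228),.088,.069),('stack',(249,153),.008+.102+.034,.075)):
    P=onz(c,uv,z); q=proj(c,[P+[D/2,0,0],P-[D/2,0,0],P+[0,D/2,0],P-[0,D/2,0]]);r=(np.linalg.norm(q[0]-q[1])+np.linalg.norm(q[2]-q[3]))/4
    u0,v0=uv[0]-32,uv[1]-32
    im=cv2.resize(c['color'][v0:v0+64,u0:u0+64],None,fx=S,fy=S,interpolation=cv2.INTER_CUBIC)
    gg=cv2.GaussianBlur(cv2.cvtColor(im,cv2.COLOR_RGB2GRAY),(0,0),1.5)
    h=cv2.HoughCircles(gg,cv2.HOUGH_GRADIENT,1,5,param1=60,param2=10,minRadius=int(S*r-3),maxRadius=int(S*r+4))
    o=im.copy()
    if h is not None:
        for k,(x,y,R) in enumerate(h[0][:3]):
            uvc=(u0+(x+.5)/S-.5,v0+(y+.5)/S-.5);print(n,'r',round(r,2),'found',np.round([*uvc,R/S],2),np.round(onz(c,uvc,z),4))
            if k==0: cv2.circle(o,(int(x),int(y)),int(R),(255,0,0),1);cv2.circle(o,(int(x),int(y)),2,(255,0,0),-1)
    cr.append(o)
cr.append(np.zeros_like(o))
cv2.imwrite('pics/crop1.png',np.vstack([np.hstack(cr[:3]),np.hstack(cr[3:])])[:,:,::-1])
E
python3 m.py
```

```text
c1 r 20.9 found [175.   164.    21.05] [0.6357 0.2435 0.118 ]
c1 r 20.9 found [173.75 163.25  20.78] [0.6377 0.2472 0.118 ]
c1 r 20.9 found [175.5 165.5  20.5] [0.6314 0.2419 0.118 ]
c2 r 18.06 found [351.5  173.25  17.48] [ 0.6241 -0.2571  0.108 ]
c2 r 18.06 found [349.25 174.25  17.75] [ 0.6211 -0.2507  0.108 ]
c2 r 18.06 found [350.   173.25  18.85] [ 0.624  -0.2528  0.108 ]
c3 r 15.21 found [291.75 227.75  15.02] [ 0.4655 -0.0922  0.098 ]
c3 r 15.21 found [290.25 227.5   14.48] [ 0.4661 -0.0879  0.098 ]
c3 r 15.21 found [291.25 226.    14.75] [ 0.4704 -0.0906  0.098 ]
c4 r 12.03 found [223.   227.75  12.02] [0.4593 0.1036 0.088 ]
c4 r 12.03 found [223.75 226.5   12.85] [0.4629 0.1016 0.088 ]
c4 r 12.03 found [224.25 228.    11.48] [0.4587 0.1    0.088 ]
stack r 13.56 found [246.75 145.5   13.25] [0.6885 0.0401 0.144 ]
stack r 13.56 found [255.75 148.75  12.98] [0.68  0.015 0.144]
stack r 13.56 found [247.   146.75  14.35] [0.685  0.0393 0.144 ]
```

View pics/crop1.png

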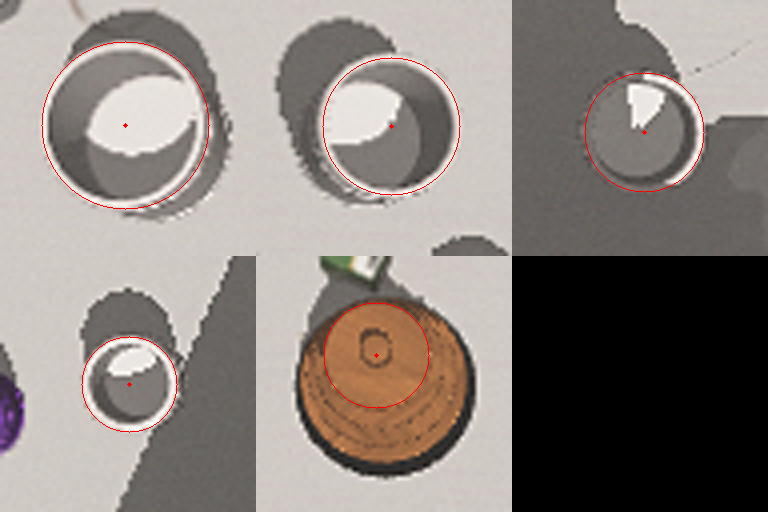

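```bash
cat > m2.py <<'E'
from h import *
import pickle,sys
def rim(c,uv,z,D,lo=215):
    P=onz(c,uv,z); q=proj(c,[P+[D/2,0,0],P-[D/2,0,0],P+[0,D/2,0],P-[0,D/2,0]]);r=(np.linalg.norm(q[0]-q[1])+np.linalg.norm(q[2]-q[3]))/4
    yy,xx=np.mgrid[:384,:512];m=(c['color'].min(2)>lo)&(np.hypot(xx-uv[0],yy-uv[1])<r+4)
    cnt,_=cv2.findContours(m.astype(np.uint8),cv2.RETR_EXTERNAL,cv2.CHAIN_APPROX_NONE)
    (x,y),R=cv2.minEnclosingCircle(np.vstack(cnt));return (x,y),R+.5,r
if __name__=='__main__':
    d=pickle.load(open('d0.pkl','rb'));c=d['top']
    for n,uv,z,D in (('c1',(176,165),.118,.120),('c2',(350,174),.108,.103),('c3',(291,227),.098,.086),('c4',(223,228),.088,.069)):
        for lo in (212,220,228):
            p,R,r=rim(c,uv,z,D,lo);print(n,lo,np.round(p,1),round(R,1),round(r,1),np.round(onz(c,p,z),4))
    print('knob',onz(c,(246.6,143.6),.169))
    o=c['color'];print(o[165,135:150].min(1),o[150,150:160].min(1))
    s=d['side'];im=cv2.resize(s['color'][110:310,140:340],None,fx=3,fy=3)
    a=np.linspace(0,2*np.pi,60)
    K=onz(c,(246.6,143.6),.169)
    for P,D in ((onz(c,(176,165),.118),.12),(onz(c,(350,174),.108),.103),(onz(c,(291.5,227),.098),.086),(onz(c,(223,227.7),.088),.069),(K,.021)):
        q=proj(s,P+np.c_[np.cos(a),np.sin(a),0*a]*D/2)
        cv2.polylines(im,[np.int32((q-[140,110]+.5)*3)],True,(255,0,0),1)
    cv2.imwrite('pics/side_o.png',im[:,:,::-1])
E
python3 m2.py
```

```text
c1 212 [176.1 166.7] 23.7 20.9 [0.6281 0.2401 0.118 ]
c1 220 [176.5 166.5] 23.7 20.9 [0.6286 0.2389 0.118 ]
c1 228 [176.5 166.5] 23.7 20.9 [0.6286 0.2389 0.118 ]
c2 212 [350. 175.] 20.2 18.1 [ 0.619  -0.2528  0.108 ]
c2 220 [350.4 175.1] 19.8 18.1 [ 0.6187 -0.2539  0.108 ]
c2 228 [350.8 173.4] 17.9 18.1 [ 0.6237 -0.2551  0.108 ]
c3 212 [296. 227.] 14.1 15.2 [ 0.4679 -0.1041  0.098 ]
c3 220 [296. 227.] 14.1 15.2 [ 0.4679 -0.1041  0.098 ]
c3 228 [295.5 227. ] 14.0 15.2 [ 0.4679 -0.1027  0.098 ]
c4 212 [223.4 227.7] 12.4 12.0 [0.4593 0.1026 0.088 ]
c4 220 [223.4 227.6] 12.3 12.0 [0.4598 0.1024 0.088 ]
c4 228 [223. 228.] 12.2 12.0 [0.4586 0.1036 0.088 ]
knob [0.6892089  0.03932867 0.169     ]
[196 196 197 194 199 195 196 196 196 195 196 196 193 196 198] [197 196 193 197 198 199 199 199 195 186]
```

View pics/side_o.png

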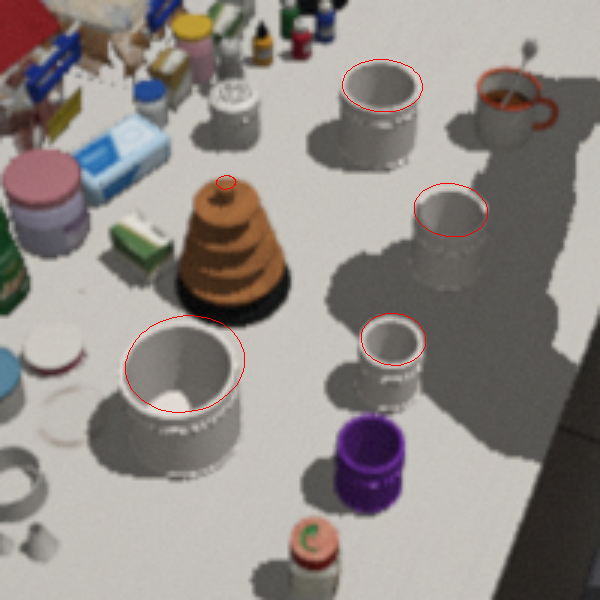

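Run:
```python
from h import *
import pickle
d=pickle.load(open('d0.pkl','rb'))
a=cv2.resize(d['top']['color'][130:160,230:270],None,fx=10,fy=10,interpolation=cv2.INTER_CUBIC)
b=cv2.resize(d['side']['color'][163:193,195:235],None,fx=10,fy=10,interpolation=cv2.INTER_CUBIC)
e=cv2.resize(d['side']['color'][210:270,165:245],None,fx=5,fy=5,interpolation=cv2.INTER_CUBIC)
f=cv2.resize(d['top']['color'][135:195,136:216],None,fx=5,fy=5,interpolation=cv2.INTER_CUBIC)
cv2.imwrite('pics/k.png',np.vstack([np.hstack([a,b]),np.hstack([e,f])])[:,:,::-1])
```

```text
(no output)
```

View pics/k.png

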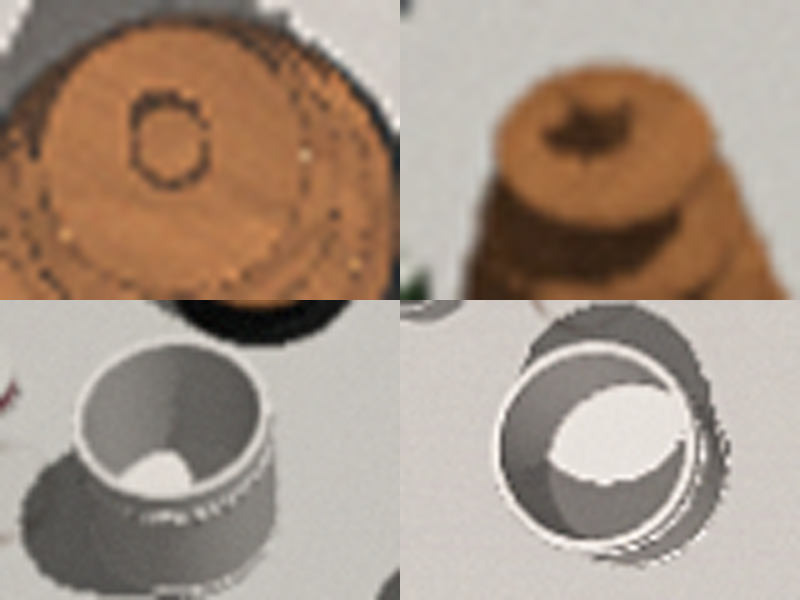

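Run:
```python
from h import *
import pickle
d=pickle.load(open('d0.pkl','rb'));t,s=d['top'],d['side']
S=lambda x,y:(140+x/3-.5,110+y/3-.5)
for n,a,b,z in (('lid4',(246.6,145),(215.1,177),.144),('c1',(175,163.5),(198.8,233.9),.118),('c2',(350.3,173.4),S(380,86),.108),('c3',(291.5,227),S(450.5,213.5),.098),('c4',(223.1,227.8),S(392.5,340.5),.088)):
    print(n,onz(t,a,z).round(4),onz(s,b,z).round(4))
```

```text
lid4 [0.6899 0.0405 0.144 ] [0.6869 0.0457 0.144 ]
c1 [0.6371 0.2436 0.118 ] [0.6331 0.2553 0.118 ]
c2 [ 0.6236 -0.2536  0.108 ] [ 0.6242 -0.2497  0.108 ]
c3 [ 0.4676 -0.0914  0.098 ] [ 0.4658 -0.0855  0.098 ]
c4 [0.4591 0.1033 0.088 ] [0.4595 0.106  0.088 ]
```

Candidates for canister_4: white (223,228), purple look-alike (182,236), grey cup (139,127). I choose the white one at (223,228): its rim radius of 12 px fits 69 mm. The lid stack is the only wooden one, at (249,153), and the red outlines in the side crop agree.

Request:
{"fn": "carry_out", "kwargs": {"steps": [[0.2,0,0,0,0,0,-0.161],[0.2,0,0,0,0,0,-0.161],[0.2,0,0,0,0,0,-0.161],[0.2,0,0,0,0,0,-0.161],[0.2,0,0,0,0,0,-0.161],[0.2,0,0,0,0,0,-0.161],[0.2,0,0,0,0,0,-0.161],[0.2,0,0,0,0,0,-0.161]], "grip_force": 40}}

```text
clock: 1.1
tcp_pos: [0.1593, -0.5522, 0.2497]
orientation: [-0.001, 1.0, 0.002, -0.0]
wrist_force: [0.3, 0.1, 0.3]
finger_gap: 0.0509
```

Request:
{"fn": "carry_out", "kwargs": {"steps": [[0.2,0.033,-0.0372,0,0,0,0],[0.2,0.033,-0.0372,0,0,0,0],[0.2,0.033,-0.0372,0,0,0,0],[0.2,0.033,-0.0372,0,0,0,0],[0.2,0.033,-0.0372,0,0,0,0],[0.2,0.033,-0.0372,0,0,0,0],[0.2,0.033,-0.0372,0,0,0,0],[0.2,0.033,-0.0372,0,0,0,0],[0.2,0.033,-0.0372,0,0,0,0],[0.2,0.033,-0.0372,0,0,0,0],[0.2,0.033,-0.0372,0,0,0,0],[0.2,0.033,-0.0372,0,0,0,0],[0.2,0.033,-0.0372,0,0,0,0],[0.2,0.033,-0.0372,0,0,0,0],[0.2,0.033,-0.0372,0,0,0,0],[0.2,0.033,-0.0372,0,0,0,0],[0.2,0,0,0,0,0,0],[0.2,0,0,0,0,0,0]]}}

```text
clock: 3.35
tcp_pos: [0.688, 0.0416, 0.2494]
orientation: [0.0, 1.0, -0.001, -0.001]
wrist_force: [-0.6, -0.7, -0.5]
finger_gap: 0.051
```

Request:
{"fn": "carry_out", "kwargs": {"steps": [[0.2,0,-0.001,0.025,0,0,0],[0.2,0,0,0.025,0,0,0],[0.2,0,0,0,0,0,0]]}}

```text
clock: 3.72
tcp_pos: [0.6864, 0.0413, 0.1985]
orientation: [0.0, 1.0, -0.002, -0.002]
wrist_force: [-0.7, 0.3, -0.2]
finger_gap: 0.0512
```

Run:
```python
from h import *
c=shot('side','s1.png');cv2.imwrite('pics/s1c.png',cv2.resize(c['color'][120:220,160:280],None,fx=5,fy=5,interpolation=cv2.INTER_CUBIC)[:,:,::-1])
s=env.get_state();print(s['tcp_pos'],proj(c,[s['tcp_pos']]))
```

```text
[0.68731404 0.0414506  0.20016282] [[214.48963599 164.08047258]]
```

View pics/s1c.png

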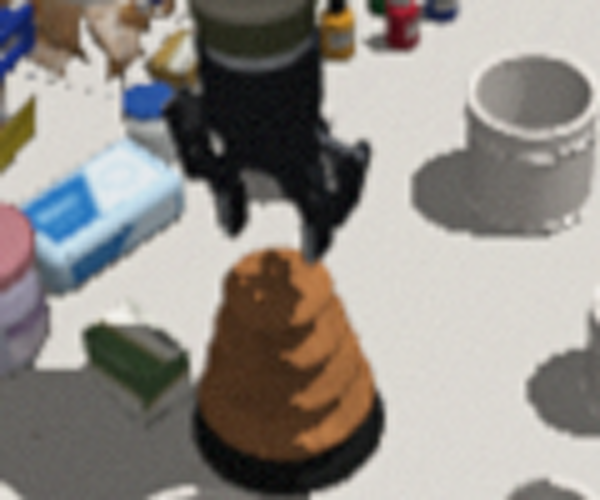

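Request:
{"fn": "carry_out", "kwargs": {"steps": [[0.2,0.001,-0.001,0.016,0,0,0],[0.2,0,0,0.016,0,0,0],[0.2,0,0,0,0,0,0],[-1,0,0,0,0,0,0],[-1,0,0,0,0,0,0],[-1,0,0,0,0,0,0],[-1,0,0,0,0,0,0]]}}

```text
clock: 4.65
tcp_pos: [0.6898, 0.0436, 0.1688]
orientation: [0.0, 1.0, -0.001, 0.0]
wrist_force: [0.8, -0.0, 1.6]
finger_gap: 0.0194
```

Request:
{"fn": "carry_out", "kwargs": {"steps": [[-1,0,0,-0.01,0,0,0],[-1,0,0,-0.02,0,0,0],[-1,0,0,-0.025,0,0,0],[-1,0,0,-0.025,0,0,0],[-1,0,0,0,0,0,0]]}}

```text
clock: 5.28
tcp_pos: [0.6908, 0.0436, 0.2513]
orientation: [0.0, 1.0, -0.001, 0.003]
wrist_force: [-0.5, 0.4, -0.4]
finger_gap: 0.0195
```

Run:
```python
from h import *
c=shot('side','s2.png');cv2.imwrite('pics/s2c.png',cv2.resize(c['color'][90:310,140:340],None,fx=2.7,fy=2.7,interpolation=cv2.INTER_CUBIC)[:,:,::-1])
s=env.get_state();print(s['tcp_pos'],s['wrist_force'])
```

```text
[0.6901507  0.04359599 0.24937308] [-0.20348379  0.38381649 -1.16683922]
```

View pics/s2c.png

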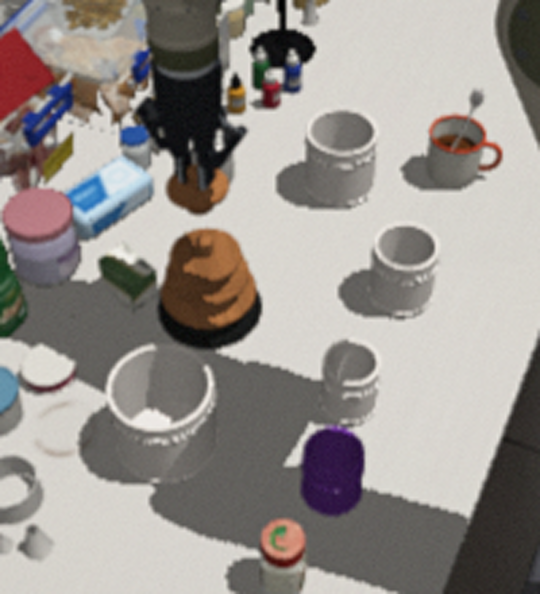

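Request:
{"fn": "carry_out", "kwargs": {"steps": [[-1,-0.0385,-0.0101,0,0,0,0],[-1,-0.0385,-0.0101,0,0,0,0],[-1,-0.0385,-0.0101,0,0,0,0],[-1,-0.0385,-0.0101,0,0,0,0],[-1,-0.0385,-0.0101,0,0,0,0],[-1,-0.0385,-0.0101,0,0,0,0],[-1,0,0,0.03,0,0,0],[-1,0,0,0.03,0,0,0],[-1,0,0,0.02,0,0,0],[-1,0,0,0.01,0,0,0],[-1,0,0,0,0,0,0]]}}

```text
clock: 6.7
tcp_pos: [0.4578, 0.1046, 0.1573]
orientation: [0.0, 1.0, -0.001, -0.001]
wrist_force: [-0.4, -0.0, -0.1]
finger_gap: 0.0193
```

Run:
```python
from h import *
c=shot('side','s3.png');cv2.imwrite('pics/s3c.png',cv2.resize(c['color'][170:290,200:320],None,fx=5,fy=5,interpolation=cv2.INTER_CUBIC)[:,:,::-1])
s=env.get_state();print(s['tcp_pos'],s['wrist_force'])
```

```text
[0.45849015 0.10463229 0.15811766] [-0.2846195   1.08173302 -0.61520727]
```

View pics/s3c.png

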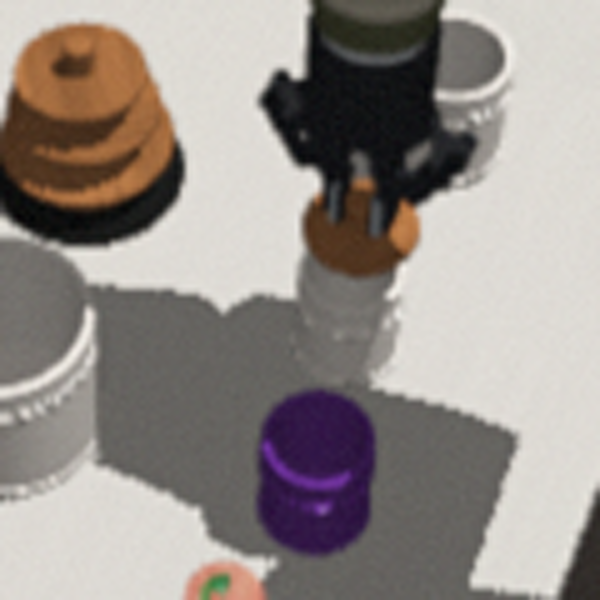

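Run:
```python
from h import *
import pickle
d=pickle.load(open('d0.pkl','rb'));s=d['side']
print(onz(s,(272,215),.133))
```

```text
[0.45568311 0.10734638 0.133     ]
```

Request:
{"fn": "carry_out", "kwargs": {"steps": [[-1,0.001,0,0.01,0,0,0],[-1,0,0,0.01,0,0,0],[-1,0,0,0,0,0,0]]}}

```text
clock: 7.12
tcp_pos: [0.4589, 0.1046, 0.1373]
orientation: [0.0, 1.0, -0.001, -0.001]
wrist_force: [0.1, 1.4, -0.5]
finger_gap: 0.0195
```

Request:
{"fn": "carry_out", "kwargs": {"steps": [[-1,0,0,0.008,0,0,0],[-1,0,0,0.006,0,0,0],[-1,0,0,0.002,0,0,0],[-1,0,0,0,0,0,0]]}}

```text
clock: 7.62
tcp_pos: [0.4596, 0.1047, 0.1221]
orientation: [0.0, 1.0, -0.001, -0.0]
wrist_force: [0.6, 0.1, -0.0]
finger_gap: 0.0189
```

Request:
{"fn": "carry_out", "kwargs": {"steps": [[-1,0,0,0.002,0,0,0],[-1,0,0,0.001,0,0,0],[-1,0,0,0,0,0,0]]}}

```text
clock: 8.0
tcp_pos: [0.4604, 0.1047, 0.1201]
orientation: [0.0, 1.0, -0.001, 0.001]
wrist_force: [-1.5, -0.7, 5.4]
finger_gap: 0.0194
```

Request:
{"fn": "carry_out", "kwargs": {"steps": [[0.2,0,0,0,0,0,0],[0.2,0,0,0,0,0,0],[0.2,0,0,0,0,0,0],[0.2,0,0,-0.02,0,0,0],[0.2,0,0,-0.04,0,0,0],[0.2,0,0,-0.03,0,0,0],[0.2,0,0,0,0,0,0]]}}

```text
clock: 8.88
tcp_pos: [0.4612, 0.1048, 0.2115]
orientation: [-0.0, 1.0, -0.001, 0.002]
wrist_force: [-0.3, 0.2, -0.8]
finger_gap: 0.0515
```

Run:
```python
from h import *
import pickle
t=shot('top','t4.png');c=shot('side','s4.png');pickle.dump({'top':t,'side':c},open('d4.pkl','wb'))
r=lambda c,x,y,w,h,f:cv2.resize(c['color'][y:y+h,x:x+w],None,fx=f,fy=f,interpolation=cv2.INTER_CUBIC)
a=np.hstack([r(c,195,165,50,50,5),r(c,240,190,60,50,5),r(t,225,130,50,50,5)])
b=np.hstack([r(t,265,200,50,50,5),r(c,265,155,60,50,5),r(t,150,140,50,50,5)])
cv2.imwrite('pics/p4.png',np.vstack([a,b])[:,:,::-1])
s=env.get_state();print(s['tcp_pos'],s['wrist_force'])
```

```text
[0.45951152 0.10465312 0.20883887] [-0.22886846 -0.36812128 -1.05195733]
```

View pics/p4.png

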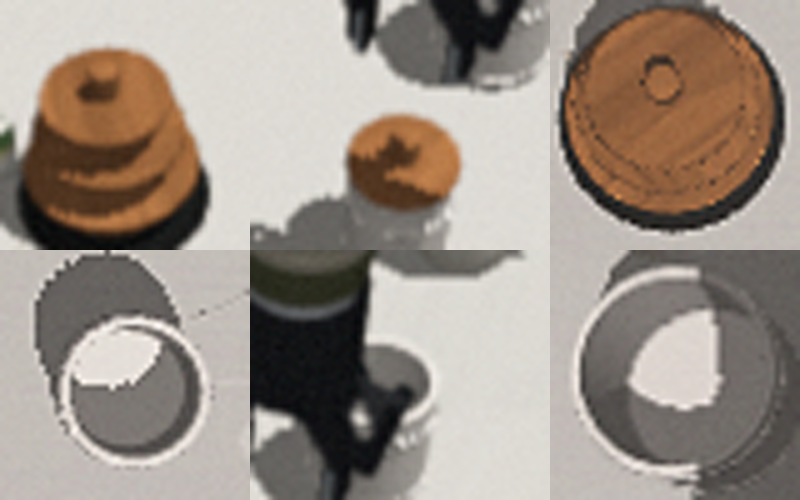

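Run:
```python
from h import *
import pickle
d=pickle.load(open('d4.pkl','rb'));t,s=d['top'],d['side']
print('lid3',onz(t,(247,146.2),.135),onz(s,(215.8,184),.110),'c3',onz(t,(291.9,227.8),.098),'c1',onz(t,(175.6,164.3),.118))
```

```text
lid3 [0.68811902 0.03976806 0.135     ] [0.68647259 0.04592949 0.11      ] c3 [ 0.46534275 -0.09261155  0.098     ] c1 [0.63486304 0.24176776 0.118     ]
```

Request:
{"fn": "carry_out", "kwargs": {"steps": [[0.2,0.0382,0.0103,0,0,0,0],[0.2,0.0382,0.0103,0,0,0,0],[0.2,0.0382,0.0103,0,0,0,0],[0.2,0.0382,0.0103,0,0,0,0],[0.2,0.0382,0.0103,0,0,0,0],[0.2,0.0382,0.0103,0,0,0,0],[0.2,0,0,0,0,0,0],[0.2,0,0,0.03,0,0,0],[0.2,0,0,0.02,0,0,0],[0.2,0,0,0.015,0,0,0],[0.2,0,0,0.01,0,0,0],[0.2,0,0,0,0,0,0]]}}

```text
clock: 10.48
tcp_pos: [0.688, 0.0426, 0.1336]
orientation: [0.0, 1.0, -0.001, -0.001]
wrist_force: [-0.1, 0.3, 0.9]
finger_gap: 0.0511
```

Request:
{"fn": "carry_out", "kwargs": {"steps": [[-1,0,0,0,0,0,0],[-1,0,0,0,0,0,0],[-1,0,0,0,0,0,0],[-1,0,0,0,0,0,0],[-1,0,0,-0.01,0,0,0],[-1,0,0,-0.02,0,0,0],[-1,0,0,-0.025,0,0,0],[-1,0,0,-0.025,0,0,0],[-1,0,0,-0.02,0,0,0],[-1,0,0,0,0,0,0]]}}

```text
clock: 11.72
tcp_pos: [0.6897, 0.0424, 0.2364]
orientation: [0.0, 1.0, -0.001, 0.002]
wrist_force: [-0.3, -0.4, -1.3]
finger_gap: 0.0192
```

Request:
{"fn": "carry_out", "kwargs": {"steps": [[-1,-0.0372,0.0219,0,0,0,0],[-1,-0.0372,0.0219,0,0,0,0],[-1,-0.0372,0.0219,0,0,0,0],[-1,-0.0372,0.0219,0,0,0,0],[-1,-0.0372,0.0219,0,0,0,0],[-1,-0.0372,0.0219,0,0,0,0],[-1,0,0,0.02,0,0,0],[-1,0,0,0.025,0,0,0],[-1,0,0,0.015,0,0,0],[-1,0,0,0.01,0,0,0],[-1,0,0,0,0,0,0]]}}

```text
clock: 13.1
tcp_pos: [0.4649, -0.0883, 0.1636]
orientation: [-0.0, 1.0, -0.001, -0.001]
wrist_force: [0.0, 1.1, -1.1]
finger_gap: 0.0191
```

Run:
```python
from h import *
c=shot('side','s5.png');cv2.imwrite('pics/s5c.png',cv2.resize(c['color'][120:240,200:340],None,fx=5,fy=5,interpolation=cv2.INTER_CUBIC)[:,:,::-1])
s=env.get_state();print(s['tcp_pos'],s['wrist_force'])
```

```text
[ 0.46539117 -0.0884431   0.16425484] [ 0.39204776  0.56119565 -0.75958248]
```

View pics/s5c.png

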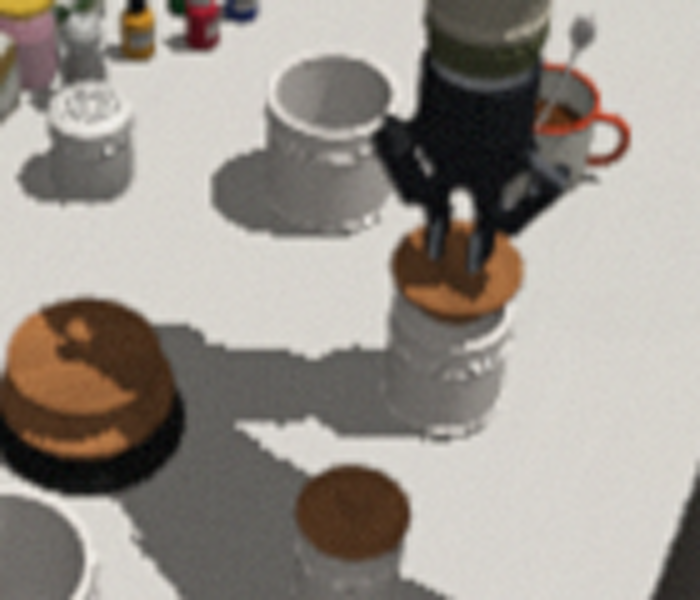

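Request:
{"fn": "carry_out", "kwargs": {"steps": [[-1,0,0,0.01,0,0,0],[-1,0,0,0.01,0,0,0],[-1,0,0,0.007,0,0,0],[-1,0,0,0.004,0,0,0],[-1,0,0,0.002,0,0,0],[-1,0,0,0,0,0,0]]}}

```text
clock: 13.9
tcp_pos: [0.4653, -0.0886, 0.1313]
orientation: [0.0, 1.0, -0.001, 0.0]
wrist_force: [-0.4, 0.1, -1.2]
finger_gap: 0.0191
```

Request:
{"fn": "carry_out", "kwargs": {"steps": [[-1,0,0,0.002,0,0,0],[-1,0,0,0.001,0,0,0],[-1,0,0,0,0,0,0]]}}

```text
clock: 14.28
tcp_pos: [0.4661, -0.0888, 0.1304]
orientation: [0.001, 1.0, -0.001, 0.001]
wrist_force: [-3.9, 0.6, 12.3]
finger_gap: 0.0192
```

Request:
{"fn": "carry_out", "kwargs": {"steps": [[0.2,0,0,0,0,0,0],[0.2,0,0,0,0,0,0],[0.2,0,0,0,0,0,0],[0.2,0,0,-0.02,0,0,0],[0.2,0,0,-0.04,0,0,0],[0.2,0.0372,-0.0219,-0.01,0,0,0],[0.2,0.0372,-0.0219,0,0,0,0],[0.2,0.0372,-0.0219,0,0,0,0],[0.2,0.0372,-0.0219,0,0,0,0],[0.2,0.0372,-0.0219,0,0,0,0],[0.2,0.0372,-0.0219,0,0,0,0],[0.2,0,0,0.02,0,0,0],[0.2,0,0,0.03,0,0,0],[0.2,0,0,0.02,0,0,0],[0.2,0,0,0,0,0,0]]}}

```text
clock: 16.15
tcp_pos: [0.6871, 0.0425, 0.1255]
orientation: [-0.0, 1.0, -0.001, -0.003]
wrist_force: [-0.3, -0.4, -0.4]
finger_gap: 0.0511
```

Run:
```python
from h import *
c=shot('side','s6.png');cv2.imwrite('pics/s6c.png',cv2.resize(c['color'][110:290,160:340],None,fx=3.3,fy=3.3,interpolation=cv2.INTER_CUBIC)[:,:,::-1])
s=env.get_state();print(s['tcp_pos'],s['wrist_force'])
```

```text
[0.68805303 0.04240945 0.12723856] [0.19338696 0.14473594 0.91939246]
```

View pics/s6c.png

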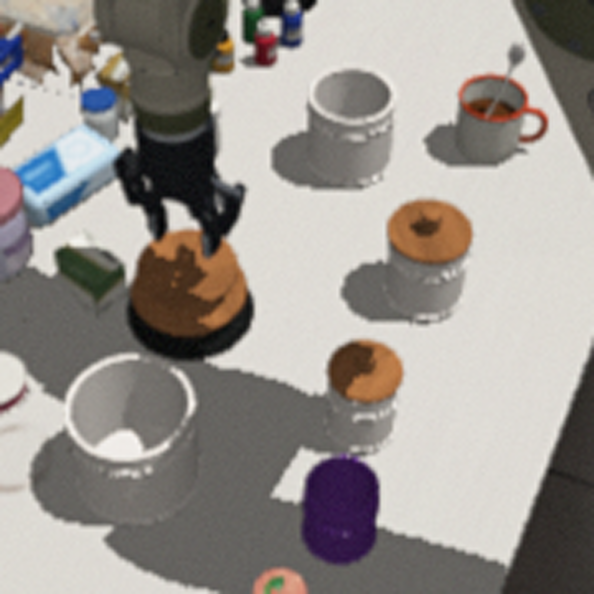

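Request:
{"fn": "carry_out", "kwargs": {"steps": [[0.2,0,0,0.015,0,0,0],[0.2,0,0,0.011,0,0,0],[0.2,0,0,0,0,0,0],[-1,0,0,0,0,0,0],[-1,0,0,0,0,0,0],[-1,0,0,0,0,0,0],[-1,0,0,0,0,0,0],[-1,0,0,-0.01,0,0,0],[-1,0,0,-0.02,0,0,0],[-1,0,0,-0.025,0,0,0],[-1,0,0,-0.03,0,0,0],[-1,0,0,-0.03,0,0,0],[-1,0,0,-0.025,0,0,0],[-1,0,0,0,0,0,0]]}}

```text
clock: 17.95
tcp_pos: [0.6899, 0.0424, 0.2451]
orientation: [0.0, 1.0, -0.001, 0.002]
wrist_force: [0.3, 0.4, -1.0]
finger_gap: 0.0189
```

Request:
{"fn": "carry_out", "kwargs": {"steps": [[-1,-0.0081,0.0368,0,0,0,0],[-1,-0.0081,0.0368,0,0,0,0],[-1,-0.0081,0.0368,0,0,0,0],[-1,-0.0081,0.0368,0,0,0,0],[-1,-0.0081,0.0368,0,0,0,0],[-1,-0.0081,0.0368,0,0,0,0],[-1,-0.0081,0.0368,0,0,0,0],[-1,-0.0081,0.0368,0,0,0,0],[-1,0,0,0.02,0,0,0],[-1,0,0,0.025,0,0,0],[-1,0,0,0.015,0,0,0],[-1,0,0,0.006,0,0,0],[-1,0,0,0,0,0,0]]}}

```text
clock: 19.58
tcp_pos: [0.6233, -0.2516, 0.176]
orientation: [-0.0, 1.0, -0.001, -0.0]
wrist_force: [-0.5, 0.3, -0.8]
finger_gap: 0.0189
```

Run:
```python
from h import *
c=shot('side','s7.png');cv2.imwrite('pics/s7c.png',cv2.resize(c['color'][90:210,210:330],None,fx=5,fy=5,interpolation=cv2.INTER_CUBIC)[:,:,::-1])
s=env.get_state();print(s['tcp_pos'],s['wrist_force'])
```

```text
[ 0.62366105 -0.25177245  0.17677048] [ 0.583214    0.46907623 -1.14470639]
```

View pics/s7c.png

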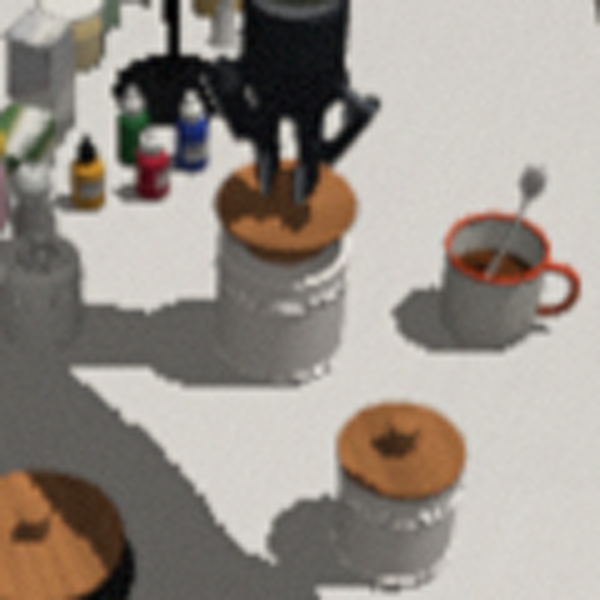

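Lid 2 hovers centred over canister_2 (disc at crop (287,208)), and lid 3 sits level. Lowering.

Request:
{"fn": "carry_out", "kwargs": {"steps": [[-1,0,0,0.01,0,0,0],[-1,0,0,0.01,0,0,0],[-1,0,0,0.007,0,0,0],[-1,0,0,0.004,0,0,0],[-1,0,0,0.002,0,0,0],[-1,0,0,0,0,0,0]]}}

```text
clock: 20.38
tcp_pos: [0.6234, -0.2518, 0.1433]
orientation: [0.0, 1.0, -0.001, 0.0]
wrist_force: [0.1, 0.6, -0.8]
finger_gap: 0.0193
```

Request:
{"fn": "carry_out", "kwargs": {"steps": [[-1,0,0,0.002,0,0,0],[-1,0,0,0.001,0,0,0],[-1,0,0,0,0,0,0]]}}

```text
clock: 20.75
tcp_pos: [0.6236, -0.252, 0.142]
orientation: [0.001, 1.0, -0.001, 0.001]
wrist_force: [-2.8, 1.1, 5.3]
finger_gap: 0.0189
```

Request:
{"fn": "carry_out", "kwargs": {"steps": [[0.2,0,0,0,0,0,0],[0.2,0,0,0,0,0,0],[0.2,0,0,0,0,0,0],[0.2,0,0,-0.02,0,0,0],[0.2,0,0,-0.04,0,0,0],[0.2,0,0,-0.02,0,0,0],[0.2,0.0081,-0.0368,0,0,0,0],[0.2,0.0081,-0.0368,0,0,0,0],[0.2,0.0081,-0.0368,0,0,0,0],[0.2,0.0081,-0.0368,0,0,0,0],[0.2,0.0081,-0.0368,0,0,0,0],[0.2,0.0081,-0.0368,0,0,0,0],[0.2,0.0081,-0.0368,0,0,0,0],[0.2,0.0081,-0.0368,0,0,0,0],[0.2,0,0,0.03,0,0,0],[0.2,0,0,0.04,0,0,0],[0.2,0,0,0.04,0,0,0],[0.2,0,0,0.015,0,0,0],[0.2,0,0,0,0,0,0]]}}

```text
clock: 23.12
tcp_pos: [0.6881, 0.0424, 0.0944]
orientation: [-0.0, 1.0, -0.001, -0.001]
wrist_force: [-0.5, 0.4, -0.7]
finger_gap: 0.0511
```

Run:
```python
from h import *
c=shot('side','s8.png');cv2.imwrite('pics/s8c.png',cv2.resize(c['color'][100:290,160:340],None,fx=3.1,fy=3.1,interpolation=cv2.INTER_CUBIC)[:,:,::-1])
s=env.get_state();print(s['tcp_pos'],s['wrist_force'])
```

```text
[0.68915278 0.04229402 0.0959745 ] [0.05122919 0.072418   0.71379843]
```

View pics/s8c.png

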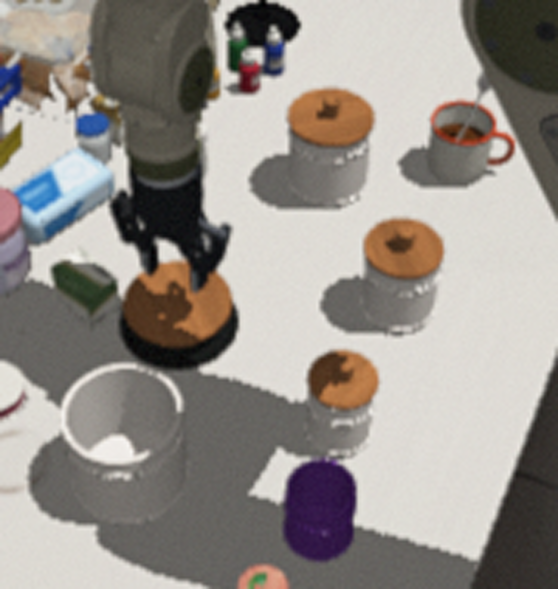

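Request:
{"fn": "carry_out", "kwargs": {"steps": [[0.2,0,0,0.015,0,0,0],[0.2,0,0,0.0135,0,0,0],[0.2,0,0,0,0,0,0],[-1,0,0,0,0,0,0],[-1,0,0,0,0,0,0],[-1,0,0,0,0,0,0],[-1,0,0,0,0,0,0],[-1,0,0,-0.01,0,0,0],[-1,0,0,-0.02,0,0,0],[-1,0,0,-0.03,0,0,0],[-1,0,0,-0.035,0,0,0],[-1,0,0,-0.035,0,0,0],[-1,0,0,-0.03,0,0,0],[-1,0,0,-0.015,0,0,0],[-1,0,0,0,0,0,0]]}}

```text
clock: 25.05
tcp_pos: [0.6893, 0.0424, 0.2428]
orientation: [0.0, 1.0, -0.001, 0.001]
wrist_force: [0.2, -0.2, -1.5]
finger_gap: 0.0189
```

Request:
{"fn": "carry_out", "kwargs": {"steps": [[-1,-0.0092,-0.0343,0,0,0,0],[-1,-0.0092,-0.0343,0,0,0,0],[-1,-0.0092,-0.0343,0,0,0,0],[-1,-0.0092,-0.0343,0,0,0,0],[-1,-0.0092,-0.0343,0,0,0,0],[-1,-0.0092,-0.0343,0,0,0,0],[-1,0,0,0.02,0,0,0],[-1,0,0,0.02,0,0,0],[-1,0,0,0.015,0,0,0],[-1,0,0,0,0,0,0]]}}

```text
clock: 26.3
tcp_pos: [0.6326, 0.2478, 0.184]
orientation: [0.001, 1.0, -0.001, -0.002]
wrist_force: [-0.1, -0.1, -1.6]
finger_gap: 0.0191
```

Run:
```python
from h import *
c=shot('side','s9.png');cv2.imwrite('pics/s9c.png',cv2.resize(c['color'][190:290,145:265],None,fx=5,fy=5,interpolation=cv2.INTER_CUBIC)[:,:,::-1])
s=env.get_state();p=np.array(s['tcp_pos']);print(p,s['wrist_force'])
q=(np.array([198.8,233.9])-[145,190]+.5)*5;print('rim seen before at',q)
```

```text
[0.63338207 0.24798029 0.18556707] [ 0.7541506   0.15964023 -0.98621987]
rim seen before at [271.5 222. ]
```

View pics/s9c.png

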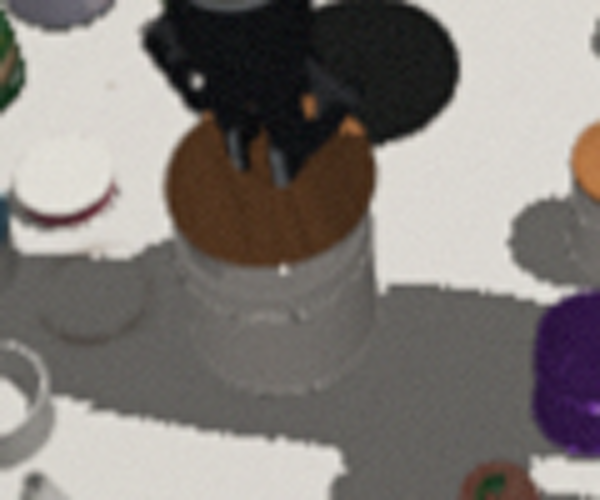

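Run:
```python
from h import *
import pickle
s=pickle.load(open('d0.pkl','rb'))['side']
a=np.linspace(0,2*np.pi,90)
for y in(.248,.252,.256):
    q=(proj(s,np.array([.6335,y,.1615])+np.c_[np.cos(a),np.sin(a),0*a]*.063)-[145,190]+.5)*5;print(y,q.min(0).round(),q.max(0).round())
for y in(.248,.252,.256):
    q=(proj(s,np.array([.6335,y,.118])+np.c_[np.cos(a),np.sin(a),0*a]*.06)-[145,190]+.5)*5;print('rim',y,q.min(0).round(),q.max(0).round())
```

```text
0.248 [162.  87.] [377. 259.]
0.252 [158.  91.] [374. 264.]
0.256 [154.  96.] [371. 270.]
rim 0.248 [177. 134.] [376. 297.]
rim 0.252 [173. 139.] [373. 302.]
rim 0.256 [170. 144.] [370. 307.]
```

Request:
{"fn": "carry_out", "kwargs": {"steps": [[-1,0.0015,-0.001,0.01,0,0,0],[-1,0,0,0.01,0,0,0],[-1,0,0,0.008,0,0,0],[-1,0,0,0,0,0,0]]}}

```text
clock: 26.85
tcp_pos: [0.6348, 0.2491, 0.1576]
orientation: [0.0, 1.0, -0.001, -0.001]
wrist_force: [0.0, 0.0, -2.3]
finger_gap: 0.0193
```

Request:
{"fn": "carry_out", "kwargs": {"steps": [[-1,0,0,0.004,0,0,0],[-1,0,0,0.002,0,0,0],[-1,0,0,0,0,0,0]]}}

```text
clock: 27.22
tcp_pos: [0.6354, 0.2493, 0.1527]
orientation: [0.0, 1.0, -0.001, -0.0]
wrist_force: [-1.0, -1.0, -1.0]
finger_gap: 0.0192
```

Request:
{"fn": "carry_out", "kwargs": {"steps": [[-1,0,0,0.0015,0,0,0],[-1,0,0,0.001,0,0,0],[-1,0,0,0,0,0,0]]}}

```text
clock: 27.6
tcp_pos: [0.6356, 0.2493, 0.1506]
orientation: [-0.0, 1.0, -0.001, 0.0]
wrist_force: [-0.3, -1.0, 0.3]
finger_gap: 0.019
```

Request:
{"fn": "carry_out", "kwargs": {"steps": [[-1,0,0,0.001,0,0,0],[-1,0,0,0.001,0,0,0],[-1,0,0,0,0,0,0]]}}

```text
clock: 27.98
tcp_pos: [0.6356, 0.2494, 0.1505]
orientation: [-0.0, 1.0, -0.001, 0.001]
wrist_force: [-3.7, -0.8, 9.1]
finger_gap: 0.019
```

Request:
{"fn": "carry_out", "kwargs": {"steps": [[0.2,0,0,0,0,0,0],[0.2,0,0,0,0,0,0],[0.2,0,0,0,0,0,0],[0.2,0,0,-0.02,0,0,0],[0.2,0,0,-0.04,0,0,0],[0.2,0,0,-0.05,0,0,0],[0.2,-0.032,0.042,-0.01,0,0,0],[0.2,-0.032,0.042,0,0,0,0],[0.2,-0.032,0.042,0,0,0,0],[0.2,-0.032,0.042,0,0,0,0],[0.2,-0.032,0.042,0,0,0,0],[0.2,-0.032,0.042,0,0,0,0],[0.2,0,0,0,0,0,0],[0.2,0,0,0,0,0,0]]}}

```text
clock: 29.72
tcp_pos: [0.4434, -0.0024, 0.2685]
orientation: [-0.0, 1.0, -0.001, 0.001]
wrist_force: [0.6, -0.7, -0.6]
finger_gap: 0.0509
```

Run:
```python
from h import *
import pickle
t=shot('top','t9.png');c=shot('side','s9.png');pickle.dump({'top':t,'side':c},open('d9.pkl','wb'))
a=np.hstack([cv2.resize(c['color'][110:300,145:335],(400,400)),cv2.resize(t['color'][120:270,120:410],(400,207))[np.r_[0:207,np.zeros(193,int)]]])
cv2.imwrite('pics/p9.png',a[:,:,::-1])
def cen(cam,uv,z,Dm,rgb=cam if 0 else None): pass
for n,z,D,P,L in (('1',.125,.126,(.6356,.2494),0),('2',.115,.109,(.6236,-.252),0),('3',.105,.092,(.466,-.0888),0),('4',.095,.075,(.46,.1047),0)):
    for cn,cam in(('top',t),('side',c)):
        h=cv2.cvtColor(cam['color'],cv2.COLOR_RGB2HSV);m=((h[...,0]<20)&(h[...,1]>90)).astype(np.uint8)
        q=proj(cam,[[*P,z]])[0];yy,xx=np.mgrid[:384,:512];m[np.hypot(xx-q[0],yy-q[1])>26]=0
        k,lab,st,ce=cv2.connectedComponentsWithStats(m);i=1+np.argmax(st[1:,4]) if k>1 else 0
        cnt=max(cv2.findContours((lab==i).astype(np.uint8),cv2.RETR_EXTERNAL,cv2.CHAIN_APPROX_NONE)[0],key=len)
        if len(cnt)<5: continue
        e=cv2.fitEllipse(cv2.convexHull(cnt));print(n,cn,'ell',np.round(e[1],1),onz(cam,e[0],z).round(4))
```

```text
1 top ell [43.  44.2] [0.6365 0.2458 0.125 ]
1 side ell [34.6 41.9] [0.6343 0.253  0.125 ]
2 top ell [37.1 38.2] [ 0.6247 -0.2536  0.115 ]
2 side ell [18.3 27.2] [ 0.6229 -0.2456  0.115 ]
3 top ell [30.6 32.2] [ 0.4675 -0.0922  0.105 ]
3 side ell [19.  25.1] [ 0.4647 -0.083   0.105 ]
4 top ell [25.8 27.9] [0.4603 0.0977 0.095 ]
4 side ell [18.2 22.1] [0.4596 0.1082 0.095 ]
```

View pics/p9.png

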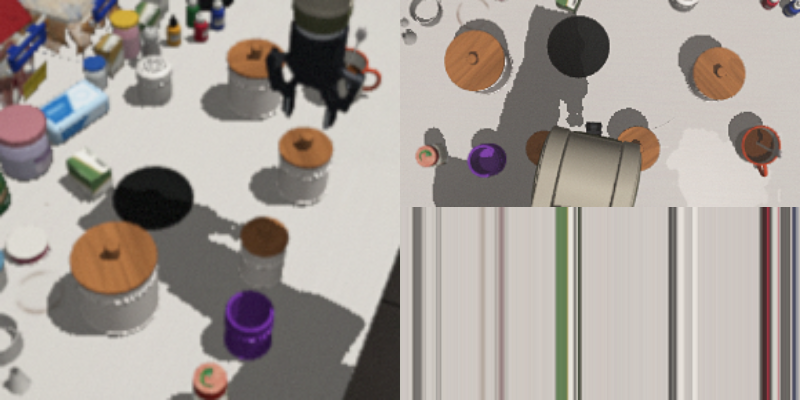

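Run:
```python
from h import *
a=cv2.imread('pics/s8.png');b=cv2.imread('pics/s9.png')
r=lambda c,x,y:cv2.resize(c[y:y+60,x:x+65],(390,290),interpolation=cv2.INTER_CUBIC)
cv2.imwrite('pics/fin.png',np.vstack([np.hstack([r(b,168,208),r(a,235,117)]),np.hstack([r(b,260,165),r(b,240,205)])]))
s=env.get_state();print(s['clock'],s['tcp_pos'],s['wrist_force'])
```

```text
29.825 [ 0.44370907 -0.00174355  0.26828758] [-0.61371404  0.65027866  0.33341643]
```

View pics/fin.png

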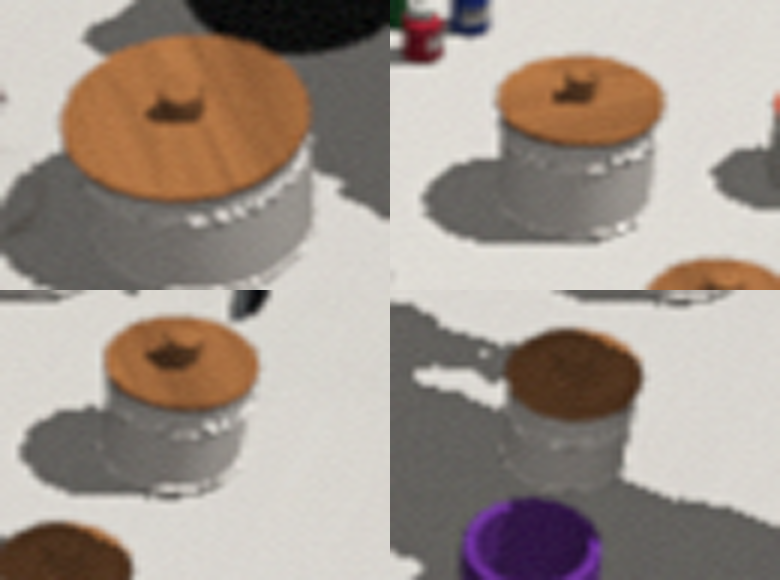

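```bash
python3 -c "
from workcell import env
print(env.hand_in())"
```

```text
the job is handed in; nothing more can be done
None
```

I took the stack apart from the top down, put each of the four lids on the canister of its own size, and handed the job in at about 30 s of the 102 s. I got no verdict back.

- **Seating:** each lid was lowered until the wrist force showed the disc meeting the rim, 5 to 12 N, and only then released. The contact heights matched the expected seated heights to about 1.5 mm. Lid 2 was the furthest off: contact came at TCP height 0.142 m against about 0.1405 m expected.
- **Level and centring:** the last close crops show all four discs level and about centred on their rims. Lid 2's crop dates from about 6 s before the end, because the arm partly hid it afterwards. By eye the lids sit a few mm off centre, within the 6 mm of play the collars allow.
- **Disagreement:** the two cameras' positions for the seated lids differ by about 7 to 10 mm in y. The error mostly runs the same way for everything, and the arm or shadow partly hid lids 2 to 4 in that last measurement. I aimed at the average of both views, so I did not measure the 8 mm centring to better than a few mm.
- **Surroundings:** the gripper is open and clear of everything. The mug, spice jar and purple look-alike appear where they were, judged by eye only.

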